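# Comb the feed bed shut and meter out one batch of clasp balls

### The arm

A 6-joint arm with a two-finger parallel gripper is mounted at the origin on a cart in front of the work surface, level with it; the furniture and walls round the work are solid. World frame = base frame: x ahead of the robot, y to its left, z up, the work surface at z = 0. Lengths are in mm, angles in degrees, forces in N, time in s.
With the tool pointing down it reaches from about 225 to 875 mm from the base axis. Payload 3.4 kg.
Tool frame: the origin (TCP) lies at the very end of the fingers, on their centre line; the grasp point (between the pads) lies 19 mm behind it (manip.pinch_z is the distance from the TCP to the grasp point, in mm); z points along the fingers, y is the direction in which the jaws open and shut (so a half turn about z gives the same grasp; the last joint's range is limited). The gripper opens to 85 mm and grips with 20 to 120 N. Pads are 22 mm wide; open, the fingers measure 114 mm over their backs; the gripper's body (76 mm by 85 mm) begins 54 mm behind the grasp point. The pads swing forward as they close: fully open they stand 13 mm farther back than shut.
Start: joints at [-83.136, 15.808, 86.224, -0, 77.962, -6.933], TCP at [137.122, -558.444, 231.328] pointing down, gripper open.
Joint ranges: [-165.64, 165.64], [-43.16, 119.46], [12.63, 154.43], [-67.54, 247.53], [6.08, 155.33], [-154.97, 154.97]. Speed limits (degrees/s): [147.25, 147.25, 180, 180, 180, 180].

### API

Orientations are given as [roll, pitch, yaw] about the fixed x, y, z axes, in that order (R = Rz(yaw) Ry(pitch) Rx(roll)).
In Python, from bench import manip, optics, ticket gives the robot as it stands.
- The arm moves only by the tool apply_moves, never from a script. Its argument "moves" is a list of rows, each a list of 3 entries, a list of its own where there are three numbers: the shift along the world's x, y, z normalised to -1 to 1, where 1 is 750 mm, then the turn about the world's z normalised to -1 to 1, where 1 is pi rad, then the closure, from 0 (fully open) to 1 (shut). In form: [[[x, y, z], roll, claw], ...]. A call has 1 to 12 rows; each row is the pose to reach, as a shift and turn from the pose commanded when the call began, turning the shorter way round; what a row does not reach only later rows make up. A row lasts 1/8 s, in which the tool goes at most 62.5 mm and 10.7 degrees, less where a joint would pass 70% of its speed; a pose out of reach is approached as far as the arm can. A call with a number of a shift or a turn outside -1 to 1 is refused whole. A call with a gripper value outside its range is refused whole. The fingers move at their own pace and stop on an object; "force" is the grip in N (left out, the last holds). Time passes only in rows, so rows that repeat a pose let the fingers close. It gives the time, the measured TCP pose, the force and the opening at its end, in the units of the state.
- manip.read_state(): the state, without advancing time (a new reading comes with each control period).
- optics.camera(name): name is "scene" or "top" or "wrist"; returns a dict with "frame" (384x512x3 uint8, blue, green, red), "intrinsics" (3x3 intrinsics, pixels), "extrinsics" (4x4, takes a point from camera to world coordinates). Camera axes: x right, y down, z forward; pixel columns grow to the right and rows downward; lengths in mm; the calibration is good to about 2 mm. A picture is of the moment at which its call begins. There is no depth.
- ticket.finish_job(): hands the job in, once; it reports no verdict.
The state is a dict: "t": time; "q": joint angles; "qvel": joint speeds; "effort": joint torques, N m; "eef_pos": TCP position; "tcp_rot": TCP orientation; "ft_force": force on the tool from outside, world axes, zero at the start; "moment": the same for the moment, N m; "opening": finger opening in mm.
Only numpy, scipy, OpenCV 4.12 (cv2) and the standard library are available. Lean on these libraries where they do the work, as an engineer would, in place of code of your own. Each camera call takes 0.05 s, during which the arm holds its last target.

### The job

Slide the orange comb into the mouth of the feed box, its fins between the box's fins, until it is fully home, and leave it there. Then pull the hopper's red-posted gate only partway, so that the three brass balls in the far cell drop onto the closed bed while the steel balls in the near cell stay in the hopper, and push the gate fully shut again. Do not disturb the paper weight, the navy blanks or the tan blanks.

Things in the scene. Friction and masses are not known exactly. Their poses are not given: they have to be found in the camera images.
- feed_box: Green and aluminium feed box bolted to the board, 112 mm along its x, 110 mm along y, 98 mm high. Origin at board level under the middle of its hopper, z up. Low part: the finned bed, open at the top and at the +y mouth. Above it the hopper, open at the top (outer faces y = -38 and +38 mm, rim z = 98 mm), with a near and a far cell that share the slide gate as their floor
- bed_mouth (a point): Middle of the bed's mouth, box x = 0, y = +45 mm, z = 30 mm: round nose of the middle fixed fin. Fixed aluminium fins 10 mm thick, 30 mm high run along y at x = -28, 0, +28 mm from back wall (y = -45 mm) to here. Side walls: inner faces x = -51, +51 mm, 55 mm high, ending at y = 61 mm. Four gaps 18 mm wide at x = -42, -14, +14, +42 mm, floor = the board; a ball falls into an empty gap
- far_cell (a point): Middle of the far cell's floor (box x = +29.5 mm, y = 0, z = 61 mm): 41 mm along x, 60 mm along y, walls 37 mm high; holds the brass balls. The near cell, at box x = -50 to -5 mm, holds the steel balls
- gate (a joint): Hopper slide gate, a dark steel plate: 0 fully shut (stop), grows in metres as it is pulled along the box's -x, to 0.09 (stop). Light friction, about 2 N; it stays where it is left. Pulling uncovers the far cell first: wholly open at 0.042; the near cell begins to open at 0.056. May start up to 4 mm open
- gate_grip (a point): Grip point of the gate's upright red post, 15 mm below its top. Post 18 mm square, sides along the box's x and y, from z = 45 to 95 mm; with the gate shut it stands at box x = -105 mm, y = 0
- comb: Loose orange comb, 0.17 to 0.35 kg. Origin on its underside under the black grip post, z up. Post 22 mm along x, 24 mm along y, from the 12 mm high neck up to 70 mm. Four fins 14 mm thick, 30 mm high point to -y. Fully home it has the box's orientation (2 mm play beside each fin) and its origin is at box x = 0, y = +115 mm; it goes in from the mouth along the box's -y, sliding on the board
- comb_front (a point): Middle of the comb's spine front face, comb x = 0, y = -70 mm, z = 30 mm; it meets the noses of the fixed fins when fully home. The spine is a wall 98 mm along x, 14 mm thick, 50 mm high that closes the mouth. From it fins at comb x = -42, -14, +14, +42 mm run to round tips at y = -158 mm
- weight_block: Bystander: dark steel paper weight 50x62x48 mm with a turned knob; origin at the centre of its underside
- blanks_navy: Bystander: tied stack of navy oval leather blanks 83x50x19 mm; origin at the centre of its underside
- blanks_tan: Bystander: tied stack of tan leather blanks 93x60x21 mm; origin at the centre of its underside
- brass0_center (a point): Centre of a brass ball, 14 mm in diameter, 12 g; starts on the gate in the hopper's far cell
- steel0_center (a point): Centre of a steel ball, 14 mm in diameter, 12 g; starts on the gate in the hopper's near cell
- brass1_center (a point): Centre of a brass ball, 14 mm in diameter, 12 g; starts on the gate in the hopper's far cell
- steel1_center (a point): Centre of a steel ball, 14 mm in diameter, 12 g; starts on the gate in the hopper's near cell
- brass2_center (a point): Centre of a brass ball, 14 mm in diameter, 12 g; starts on the gate in the hopper's far cell
- steel2_center (a point): Centre of a steel ball, 14 mm in diameter, 12 g; starts on the gate in the hopper's near cell

How it is judged:
By the outcome, as a careful person would: the job done as asked, in the order asked, and still so for the second after the job is handed in, with the robot touching nothing.
It also fails if it takes over 51 s, if anything falls off the work surface, if the arm or the gripper's body presses on something with over 40 N, if the wrist force passes 120 N, or if a joint passes its speed limit or range.

## Working session

There is one attempt and no reset: what is moved stays moved. The work goes in short steps, Python scripts to look and compute and a tool call to move; the robot and the scene stay as the last step left them, time stands still between calls to the robot, and variables do not carry over. Pictures are saved under pics/ and viewed, and the job is handed in when it is done.

Besides the shell and the picture viewer there is one more tool, called after "Request:" by a JSON object that holds its "method" and its "body". apply_moves: Moves the arm, as the interface text tells. Its arguments: {"type":"object","properties":{"moves":{"type":"array"},"force":{"type":"number"}},"required":["moves"]}

```bash
mkdir -p pics; ls
python3 - <<'E'
from bench import manip, optics, ticket
import cv2,numpy as np
s=manip.read_state();print(s)
for n in("scene","top","wrist"):
    c=optics.camera(n);cv2.imwrite(f"pics/a_{n}.png",c["frame"]);print(n,c["intrinsics"].round(1).tolist(),c["extrinsics"].round(3).tolist())
E
```

```text
pics
{'t': 0.0, 'q': array([-8.31347006e+01,  1.58471812e+01,  8.62953982e+01,  2.63248034e-04,
        7.79634186e+01, -6.93352287e+00]), 'qvel': array([ 0.06487225,  0.04102253,  0.08863883, -0.02273337, -0.02426823,
        0.05707276]), 'effort': array([ 2.93218793e-03, -4.16761494e+01, -2.45806825e+01,  2.72493680e-04,
        1.11310792e-02,  4.12932621e-07]), 'eef_pos': array([ 137.06958356, -557.86866482,  230.442878  ]), 'tcp_rot': array([-1.79894808e+02, -1.30513126e-02,  1.37987552e+01]), 'ft_force': array([ 0.98687198,  0.88080274, -0.08356436]), 'moment': array([-0.02116317,  0.00713364,  0.03145011]), 'opening': 85.54492864321115}
scene [[482.1, 0.0, 252.5], [0.0, 482.1, 189.5], [0.0, 0.0, 1.0]] [[-0.86, -0.321, 0.397, -124.186], [-0.51, 0.507, -0.695, 1117.338], [0.022, -0.8, -0.6, 1108.123], [0.0, 0.0, 0.0, 1.0]]
top [[348.3, 0.0, 254.4], [0.0, 348.3, 189.9], [0.0, 0.0, 1.0]] [[0.008, -0.995, 0.102, 476.518], [-1.0, -0.011, -0.027, -69.047], [0.028, -0.101, -0.994, 1033.9], [0.0, 0.0, 0.0, 1.0]]
wrist [[292.5, 0.0, 260.9], [0.0, 292.5, 193.4], [0.0, 0.0, 1.0]] [[0.238, -0.928, -0.287, 210.93], [-0.971, -0.228, -0.07, -542.223], [-0.001, 0.295, -0.955, 371.566], [0.0, 0.0, 0.0, 1.0]]
```

View pics/a_scene.png

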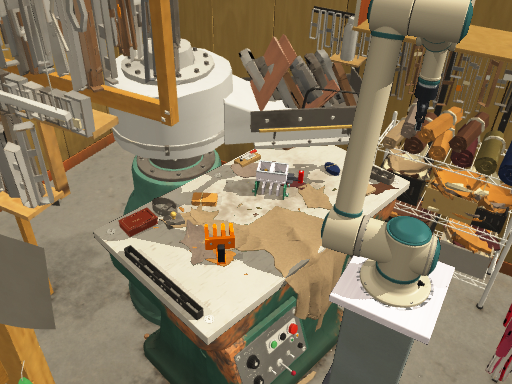

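View pics/a_top.png

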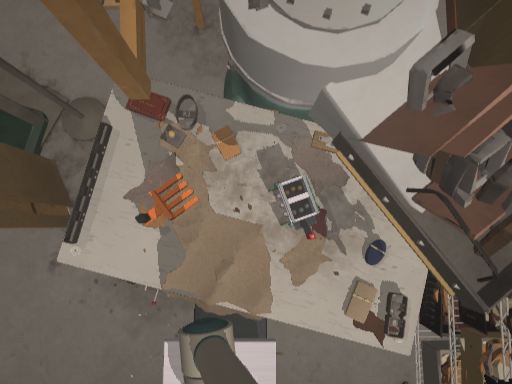

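View pics/a_wrist.png

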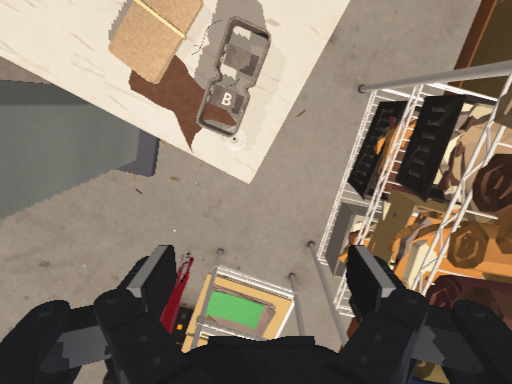

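The top view shows the box at about (297,198) with its red post at (312,235). The comb is at about (170,202), with its black post at (143,217). I'll zoom in next.

Run:
```python
import cv2
a=cv2.imread("pics/a_top.png")
cv2.imwrite("pics/z1.png",cv2.resize(a[150:250,110:350],None,fx=3.33,fy=3.33,interpolation=cv2.INTER_CUBIC))
a=cv2.imread("pics/a_scene.png")
cv2.imwrite("pics/z2.png",cv2.resize(a[140:270,140:350],None,fx=3.8,fy=3.8,interpolation=cv2.INTER_CUBIC))
```

```text
(no output)
```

View pics/z1.png

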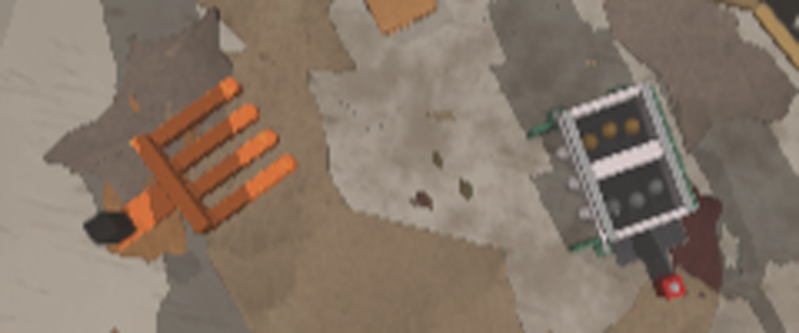

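View pics/z2.png

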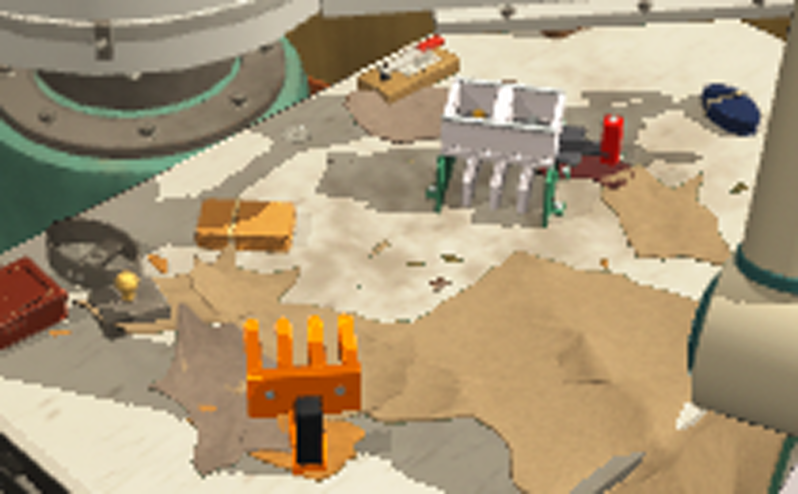

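```bash
cat > h.py <<'E'
import numpy as np,cv2
from bench import manip, optics, ticket
def ray(c,u,v,z):
    K,E=np.array(c["intrinsics"]),np.array(c["extrinsics"])
    d=E[:3,:3]@np.linalg.solve(K,[u,v,1.]);o=E[:3,3]
    return o+d*(z-o[2])/d[2]
def proj(c,P):
    K,E=np.array(c["intrinsics"]),np.array(c["extrinsics"])
    p=K@(E[:3,:3].T@(np.array(P,float)-E[:3,3]));return p[:2]/p[2]
E
python3 - <<'E'
from h import *
c=optics.camera("top")
f=lambda u,v,z:ray(c,110+u/3.33,150+v/3.33,z).round(1)
print("comb post",f(105,225,70))
print("tips",[f(*p,30) for p in((232,85),(247,112),(268,138),(290,162))])
print("spine ends",f(137,143,50),f(207,228,50))
print("red",f(672,286,95))
print("rim",[f(*p,98) for p in((560,112),(645,85),(695,205),(610,245))])
print("blanks", f(0,0,0))
E
```

```text
comb post [495.8 213.2  70. ]
tips [array([618.7, 120.5,  30. ]), array([595.3, 106.8,  30. ]), array([572.8,  88.1,  30. ]), array([552.2,  68.7,  30. ])]
spine ends [565.5 195.1  50. ] [494.4 134.   50. ]
red [ 450.  -249.6   95. ]
rim [array([ 590. , -158.6,   98. ]), array([ 613.1, -228.3,   98. ]), array([ 515.4, -268.3,   98. ]), array([ 482.5, -199.1,   98. ])]
blanks [697.4 335.2   0. ]
```

Request:
{"method": "apply_moves", "body": {"moves": [[[0.561, 0.429, -0.041], 0.534, 0], [[0.561, 0.429, -0.041], 0.534, 0], [[0.561, 0.429, -0.041], 0.534, 0], [[0.561, 0.429, -0.041], 0.534, 0], [[0.561, 0.429, -0.041], 0.534, 0], [[0.561, 0.429, -0.041], 0.534, 0], [[0.561, 0.429, -0.041], 0.534, 0], [[0.561, 0.429, -0.041], 0.534, 0], [[0.561, 0.429, -0.041], 0.534, 0], [[0.561, 0.429, -0.041], 0.534, 0], [[0.561, 0.429, -0.041], 0.534, 0], [[0.561, 0.429, -0.041], 0.534, 0]]}}

```text
t: 1.7
eef_pos: [556.9, -237.6, 200.6]
tcp_rot: [-180.0, 0.0, 109.8]
ft_force: [-0.8, -0.0, 0.5]
opening: 85.4
```

Run:
```python
from h import *
s=manip.read_state();print(s["t"],s["eef_pos"],s["tcp_rot"],abs(s["qvel"]).max())
c=optics.camera("wrist");cv2.imwrite("pics/box1.png",c["frame"]);np.savez("box1.npz",**{k:c[k] for k in("intrinsics","extrinsics")});print(c["extrinsics"].round(2))
```

```text
1.7 [ 556.9164359  -237.57799239  200.64639709] [-1.79975765e+02  4.33528464e-03  1.09789423e+02] 0.16084727178423744
[[ 9.4000e-01  3.2000e-01  1.0000e-01  5.3195e+02]
 [ 3.4000e-01 -9.0000e-01 -2.8000e-01 -1.6858e+02]
 [-0.0000e+00  3.0000e-01 -9.6000e-01  3.4172e+02]
 [ 0.0000e+00  0.0000e+00  0.0000e+00  1.0000e+00]]
```

View pics/box1.png

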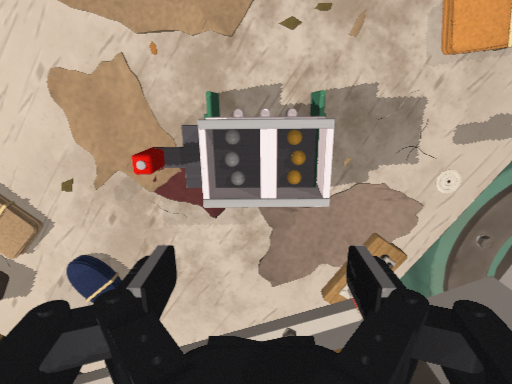

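The wrist view shows the hopper rim spanning about (198..334, 117..208). The red post top is at about (141,165), and the fin noses are at (238/265/292,112).

Run:
```python
import cv2
a=cv2.imread("pics/box1.png")
cv2.imwrite("pics/box1z.png",cv2.resize(a[80:220,125:345],None,fx=3.6,fy=3.6,interpolation=cv2.INTER_CUBIC))
```

```text
(no output)
```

View pics/box1z.png

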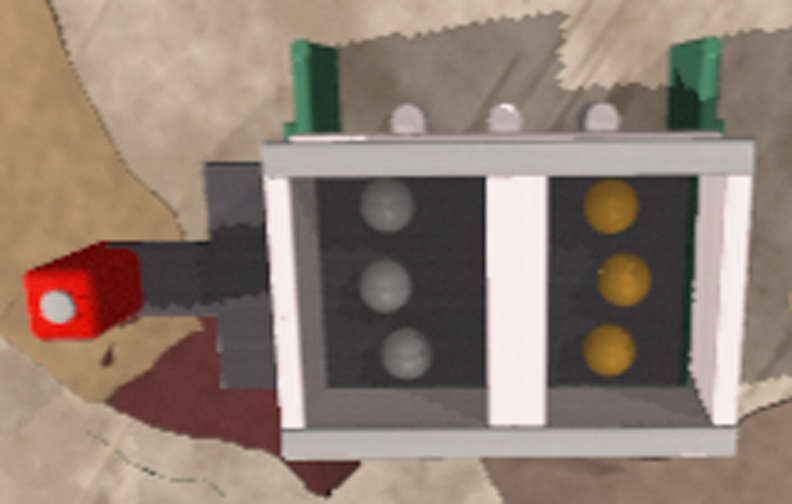

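Request:
{"method": "apply_moves", "body": {"moves": [[[0, 0.46, 0], 0.1, 0], [[0, 0.46, 0], 0.1, 0], [[0, 0.46, 0], 0.1, 0], [[0, 0.46, 0], 0.1, 0], [[0, 0.46, 0], 0.1, 0], [[0, 0.46, 0], 0.1, 0], [[0, 0.46, 0], 0.1, 0], [[0, 0.46, 0], 0.1, 0], [[0, 0.46, 0], 0.1, 0]]}}

```text
t: 2.88
eef_pos: [558.0, 106.7, 200.7]
tcp_rot: [-180.0, 0.0, 127.8]
ft_force: [0.4, 0.7, -0.1]
opening: 85.1
```

Run:
```python
from h import *
s=manip.read_state();print(s["t"],s["eef_pos"],s["tcp_rot"],abs(s["qvel"]).max())
c=optics.camera("wrist");cv2.imwrite("pics/comb1.png",c["frame"]);np.savez("comb1.npz",**{k:c[k] for k in("intrinsics","extrinsics")})
```

```text
2.875 [557.96764646 106.69113132 200.65767339] [-1.79990712e+02  2.50948277e-02  1.27788575e+02] 0.19350679185495795
```

View pics/comb1.png

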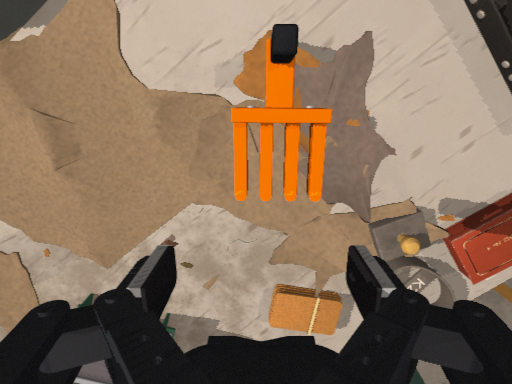

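The comb sits upright in the image. Its fin tips are at v≈197 (u 240, 266, 291, 316), the spine is at v≈115 and the post is at (285,35). The tan blanks and the paper weight are below and to the right, clear of the comb's path.

Run:
```python
import cv2
a=cv2.imread("pics/comb1.png")
cv2.imwrite("pics/comb1z.png",cv2.resize(a[15:215,205:355],None,fx=3,fy=3,interpolation=cv2.INTER_CUBIC))
```

```text
(no output)
```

View pics/comb1z.png

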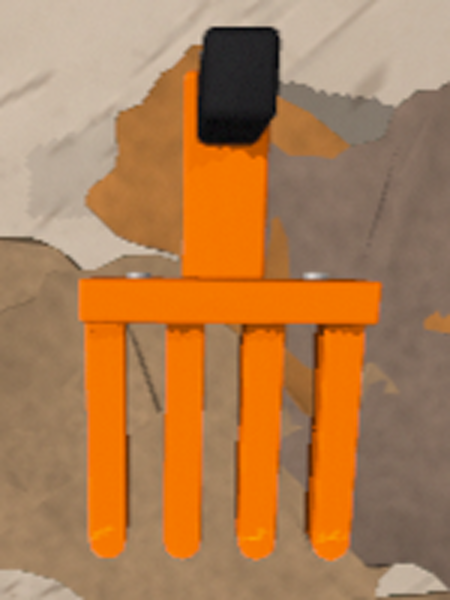

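```bash
cat >> h.py <<'E'
def fit(M,W):
    M=np.array(M,float)[:,:2];W=np.array(W,float)[:,:2]
    a=(M-M.mean(0));b=(W-W.mean(0))
    A=a[:,0]+1j*a[:,1];B=b[:,0]+1j*b[:,1]
    th=np.angle((A.conj()*B).sum());R=np.array([[np.cos(th),-np.sin(th)],[np.sin(th),np.cos(th)]])
    t=W.mean(0)-R@M.mean(0);res=(W-t)@R-M
    return t,np.degrees(th),res
E
python3 - <<'E'
from h import *
b=np.load("box1.npz");c=np.load("comb1.npz")
fb=lambda U,V,z:ray(b,125+(U+.5)/3.6-.5,80+(V+.5)/3.6-.5,z)
fc=lambda U,V,z:ray(c,205+(U+.5)/3-.5,15+(V+.5)/3-.5,z)
M=[(-56,38),(56,38),(56,-38),(-56,-38)]
W=[fb(263,143,98),fb(755,140,98),fb(737,457,98),fb(283,458,98)]
t,a,r=fit(M,W);print("rim",t,a,r.round(1).tolist())
W2=[fb(409,102,30),fb(505,101,30),fb(601,102,30)]
print("noses only",*fit([(-28,45),(0,45),(28,45)],W2))
th=np.radians(a);R=np.array([[np.cos(th),-np.sin(th)],[np.sin(th),np.cos(th)]])
print("noses in box",[((w[:2]-t)@R).round(1).tolist() for w in W2])
print("gate post",(fb(62,305,95)[:2]-t)@R, fb(62,305,95))
w=[fb(298,42,55),fb(713,40,55)];print("wall ends",[((x[:2]-t)@R).round(1).tolist() for x in w])
Mc=[(-49,-56),(49,-56),(49,-70),(-49,-70)];Wc=[fc(78,281,50),fc(381,283,50),fc(380,325,50),fc(80,322,50)]
Mt=[(-42,-158),(-14,-158),(14,-158),(42,-158)];Wt=[fc(x,559,30) for x in(107,182,256,330)]
print("spine",*fit(Mc,Wc));print("tips",*fit(Mt,Wt));
t,a,r=fit(Mc+Mt,Wc+Wt);print("comb",t,a,r.round(1).tolist())
th=np.radians(a);R=np.array([[np.cos(th),-np.sin(th)],[np.sin(th),np.cos(th)]])
print("post proj",proj(c,[*t,70]), "crop",(proj(c,[*t,70])-[205,15])*3)
E
```

```text
rim [ 553.0991865  -214.47017472] 20.10638618305094 [[0.6, -0.3], [-0.9, -0.3], [-0.1, 0.1], [0.3, 0.5]]
noses only [ 552.71024973 -214.44555203] 19.786620683545152 [[ 7.13635039e-01 -9.09363327e-02]
 [-2.84207130e-04  1.81872665e-01]
 [-7.13350832e-01 -9.09363327e-02]]
noses in box [[-27.4, 45.2], [-0.1, 45.3], [27.2, 44.9]]
gate post [-106.46423167    0.36305834] [ 452.99851062 -250.7278515    95.        ]
wall ends [[-53.7, 60.6], [53.1, 60.5]]
spine [496.85910941 216.83219717] 37.3737976312829 [[ 0.35075015 -0.59314817]
 [-0.87968045 -0.50463188]
 [-0.17035704  0.42907041]
 [ 0.69928733  0.66870964]]
tips [495.00116638 217.00817128] 37.79526902378329 [[ 9.59264389e-02  0.00000000e+00]
 [ 2.20514905e-01  5.68434189e-14]
 [-3.14570552e-02  5.68434189e-14]
 [-2.84984289e-01  0.00000000e+00]]
comb [496.42064565 217.29753189] 37.354232182419956 [[0.4, -1.2], [-0.8, -1.1], [-0.1, -0.2], [0.8, 0.0], [0.0, 0.3], [0.1, 0.5], [-0.1, 0.7], [-0.4, 1.0]]
post proj [284.90279536  37.84055754] crop [239.70838608  68.52167263]
```

Request:
{"method": "apply_moves", "body": {"moves": [[[-0.082, 0.145, -0.02], -0.003, 0], [[-0.082, 0.145, -0.08], -0.003, 0], [[-0.082, 0.145, -0.12], -0.003, 0], [[-0.082, 0.145, -0.12], -0.003, 0], [[-0.082, 0.145, -0.17], -0.003, 0], [[-0.082, 0.145, -0.2], -0.003, 0.3], [[-0.082, 0.145, -0.225], -0.003, 0.4], [[-0.082, 0.145, -0.225], -0.003, 0.5], [[-0.082, 0.145, -0.225], -0.003, 0.5]]}}

```text
t: 4.05
eef_pos: [498.3, 216.7, 33.4]
tcp_rot: [179.8, 0.1, 127.3]
ft_force: [-0.4, 0.4, 0.5]
opening: 43.1
```

Run:
```python
from h import *
s=manip.read_state();print(s["t"],s["eef_pos"],s["tcp_rot"],s["ft_force"],s["opening"])
c=optics.camera("wrist");cv2.imwrite("pics/g1.png",c["frame"])
```

```text
4.05 [498.32442543 216.66316224  33.43304232] [1.79834359e+02 7.56781534e-02 1.27309438e+02] [-0.40904258  0.39061839  0.46983303] 43.06488467921088
```

View pics/g1.png

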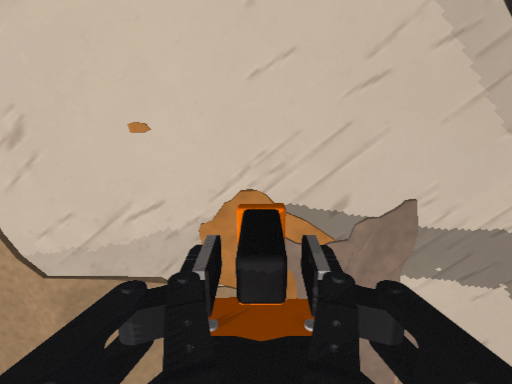

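The black post (u≈262) is centred between the pads at 206 and 318. I'll close on it.

Request:
{"method": "apply_moves", "body": {"moves": [[[0, 0, 0], 0, 0.8], [[0, 0, 0], 0, 0.9], [[0, 0, 0], 0, 1], [[0, 0, 0], 0, 1], [[0, 0, 0], 0, 1]], "force": 60}}

```text
t: 4.72
eef_pos: [497.3, 217.2, 33.0]
tcp_rot: [179.9, 0.1, 127.4]
ft_force: [1.6, -1.7, 6.2]
opening: 21.3
```

Run:
```python
from h import *
s=manip.read_state();print(s["t"],s["eef_pos"],s["tcp_rot"],s["ft_force"],s["opening"])
```

```text
4.725 [497.30314253 217.18491718  33.01579227] [1.79882149e+02 7.04965920e-02 1.27392888e+02] [ 1.60605839 -1.74643883  6.16858307] 21.322266818717164
```

Request:
{"method": "apply_moves", "body": {"moves": [[[-0.003, -0.025, 0], -0.01, 1], [[-0.007, -0.06, 0], -0.023, 1], [[-0.012, -0.1, 0], -0.037, 1], [[-0.018, -0.145, 0], -0.052, 1], [[-0.023, -0.19, 0], -0.067, 1], [[-0.028, -0.23, 0], -0.082, 1], [[-0.032, -0.26, 0], -0.092, 1], [[-0.034, -0.275, 0], -0.0967, 1], [[-0.034, -0.275, 0], -0.0967, 1]]}}

```text
t: 5.85
eef_pos: [471.6, 9.4, 33.0]
tcp_rot: [179.9, 0.1, 109.9]
ft_force: [-0.3, -2.8, 9.0]
opening: 21.3
```

Run:
```python
from h import *
s=manip.read_state();print(s["t"],s["eef_pos"],s["tcp_rot"],s["ft_force"],s["moment"],s["opening"])
for n in("top","scene","wrist"):
    c=optics.camera(n);np.savez(n+"2.npz",**{k:c[k] for k in("intrinsics","extrinsics")});cv2.imwrite(f"pics/p_{n}.png",c["frame"])
    if n=="top":cv2.imwrite("pics/p_topz.png",cv2.resize(c["frame"][150:260,180:340],None,fx=5,fy=5,interpolation=cv2.INTER_CUBIC))
    if n=="scene":cv2.imwrite("pics/p_scenez.png",cv2.resize(c["frame"][140:260,180:340],None,fx=5,fy=5,interpolation=cv2.INTER_CUBIC))
```

```text
5.85 [471.58394374   9.38279853  33.02225019] [1.79893658e+02 1.04475943e-01 1.09880625e+02] [-0.34057681 -2.78858766  8.99607415] [-0.3025604   0.22987358 -0.06512245] 21.306292661059768
```

View pics/p_topz.png

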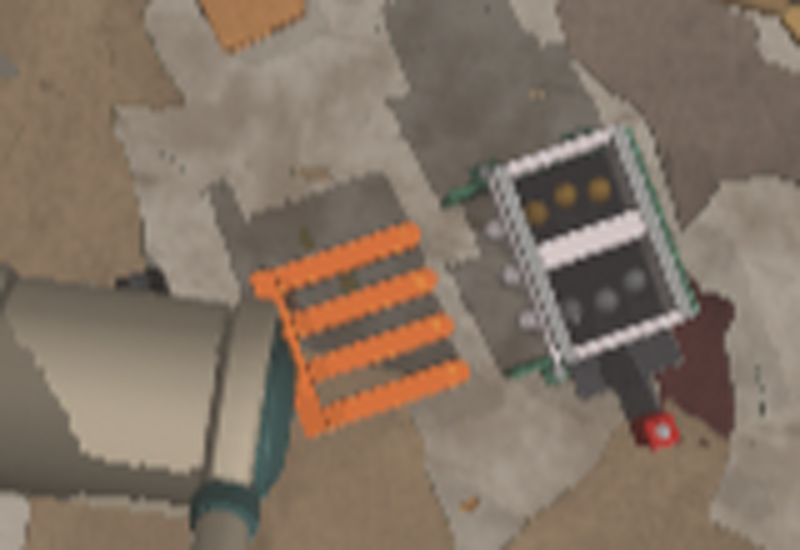

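View pics/p_scenez.png

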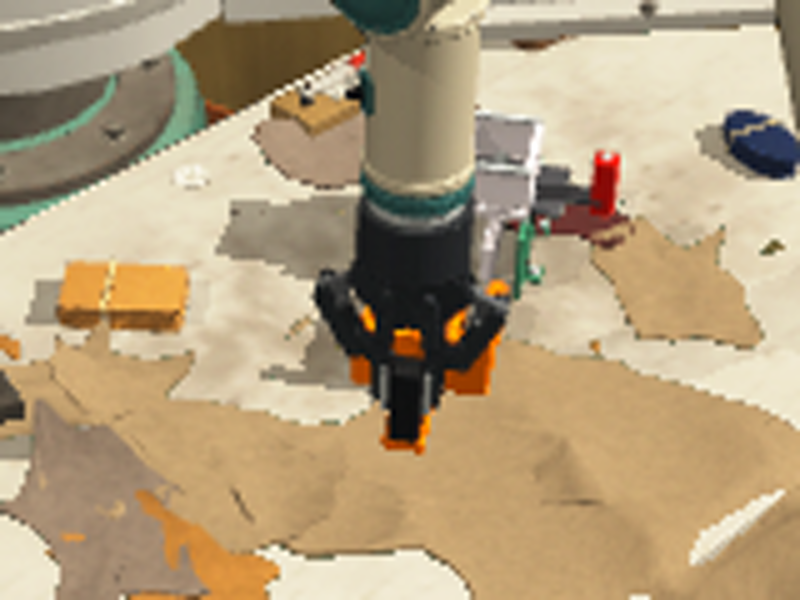

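View pics/p_wrist.png

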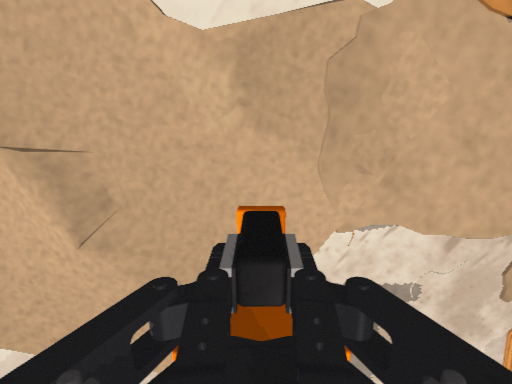

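In the top view the fin tips are at zoomed (418,232), (435,275), (452,320) and (467,370). They face the gaps between the noses at (495,230), (512,275) and (528,322). I'll check the lateral offset numerically.

Run:
```python
from h import *
c=np.load("top2.npz");a=cv2.imread("pics/p_top.png").astype(int)
m=((a[...,2]>170)&(a[...,0]<90)&(a[...,1]<150)).astype(np.uint8);m[:,:228]=0;m[:190]=0 if False else m[:190]
m[:180]=0
f=lambda U,V,z:ray(c,180+(U+.5)/5-.5,150+(V+.5)/5-.5,z)[:2]
t,an,r=fit([(-28,45),(0,45),(28,45)],[f(528,322,30),f(512,275,30),f(495,230,30)]);print("noses",t,an)
t2,a2,r2=fit([(-56,38),(56,38),(56,-38),(-56,-38)],[f(563,378,98),f(488,168,98),f(622,125,98),f(697,308,98)]);print("rim",t2,a2,r2.round(1).tolist())
# fin centroid lines
ys,xs=np.nonzero(m);W=np.array([ray(c,x,y,30)[:2] for x,y in zip(xs,ys)])
th=np.radians(20.);R=np.array([[np.cos(th),-np.sin(th)],[np.sin(th),np.cos(th)]])
for nm,tt in(("wristbox",np.array([553,-214.5])),("topnoses",t),("toprim",t2)):
    B=(W-tt)@R
    print(nm)
    for yy in range(75,160,12):
        s=B[(B[:,1]>yy)&(B[:,1]<yy+12)]
        out=[]
        for x0 in(-42,-14,14,42):
            q=s[abs(s[:,0]-x0)<12];out.append((round(q[:,0].mean(),1),len(q)) if len(q) else None)
        print(yy,out)
    print("miny",[B[abs(B[:,0]-x0)<10][:,1].min().round(1) for x0 in(-42,-14,14,42)])
```

```text
noses [ 552.2557709  -218.42841792] 19.813910686963073
rim [ 550.33498405 -212.68959408] 21.548176770591933 [[-5.1, 3.6], [2.8, -0.3], [-1.3, -1.3], [3.6, -2.0]]
wristbox
75 [(np.float64(-43.4), 5), (np.float64(-15.5), 5), (np.float64(12.7), 3), (np.float64(41.1), 4)]
87 [(np.float64(-43.2), 19), (np.float64(-15.0), 18), (np.float64(12.9), 20), (np.float64(41.0), 19)]
99 [(np.float64(-42.8), 21), (np.float64(-14.9), 19), (np.float64(13.2), 19), (np.float64(41.4), 19)]
111 [(np.float64(-42.9), 20), (np.float64(-14.8), 20), (np.float64(13.1), 21), (np.float64(41.0), 19)]
123 [(np.float64(-43.5), 22), (np.float64(-14.6), 19), (np.float64(13.0), 18), (np.float64(41.0), 20)]
135 [(np.float64(-43.0), 22), (np.float64(-14.9), 22), (np.float64(13.1), 19), (np.float64(41.0), 20)]
147 [(np.float64(-43.2), 18), (np.float64(-15.1), 19), (np.float64(13.2), 20), (np.float64(41.3), 20)]
159 [(np.float64(-43.1), 20), (np.float64(-15.1), 15), (np.float64(13.0), 18), (np.float64(41.1), 17)]
miny [np.float64(83.8), np.float64(83.2), np.float64(84.4), np.float64(83.7)]
topnoses
75 [None, (np.float64(-13
[... 1019 characters left out ...]
 19)]
99 [(np.float64(-40.9), 20), (np.float64(-13.1), 20), (np.float64(15.2), 21), (np.float64(43.5), 19)]
111 [(np.float64(-41.2), 20), (np.float64(-12.9), 19), (np.float64(15.0), 20), (np.float64(42.5), 19)]
123 [(np.float64(-41.2), 23), (np.float64(-12.8), 20), (np.float64(15.1), 18), (np.float64(42.9), 19)]
135 [(np.float64(-41.2), 21), (np.float64(-13.1), 20), (np.float64(14.9), 20), (np.float64(43.2), 21)]
147 [(np.float64(-41.4), 19), (np.float64(-13.1), 19), (np.float64(15.0), 19), (np.float64(43.0), 20)]
159 [(np.float64(-40.1), 20), (np.float64(-13.5), 20), (np.float64(14.3), 21), (np.float64(42.3), 19)]
miny [np.float64(81.2), np.float64(80.6), np.float64(81.7), np.float64(81.1)]
```

Request:
{"method": "apply_moves", "body": {"moves": [[[0.0046, -0.0125, 0], 0, 1], [[0.0091, -0.025, 0], 0, 1], [[0.0123, -0.0338, 0], 0, 1], [[0.0155, -0.0426, 0], 0, 1], [[0.0182, -0.05, 0], 0, 1], [[0.021, -0.0576, 0], 0, 1], [[0.0228, -0.0627, 0], 0, 1]]}}

```text
t: 6.88
eef_pos: [487.1, -34.8, 33.0]
tcp_rot: [180.0, -0.2, 109.9]
ft_force: [-4.0, 7.7, 12.8]
opening: 21.3
```

```bash
cat >> h.py <<'E'
def st(tag=None):
    s=manip.read_state();th=np.radians(20.);R=np.array([[np.cos(th),-np.sin(th)],[np.sin(th),np.cos(th)]])
    print("t",s["t"],"box xy",((s["eef_pos"][:2]-[553,-214.5])@R).round(1),"z",s["eef_pos"][2].round(1),"yaw",s["tcp_rot"].round(1),"F box",(s["ft_force"][:2]@R).round(1),s["ft_force"][2].round(1),"M",s["moment"].round(2),"op",s["opening"])
    if tag:
        c=optics.camera("top");cv2.imwrite(f"pics/{tag}.png",cv2.resize(c["frame"][150:260,180:340],None,fx=5,fy=5,interpolation=cv2.INTER_CUBIC))
E
python3 -c "from h import *;st('i1')"
```

```text
t 6.875 box xy [ -0.4 191.4] z 33.0 yaw [180.   -0.2 109.9] F box [-1.1  8.6] 12.8 M [0.88 0.3  0.02] op 21.2502932195417
```

View pics/i1.png

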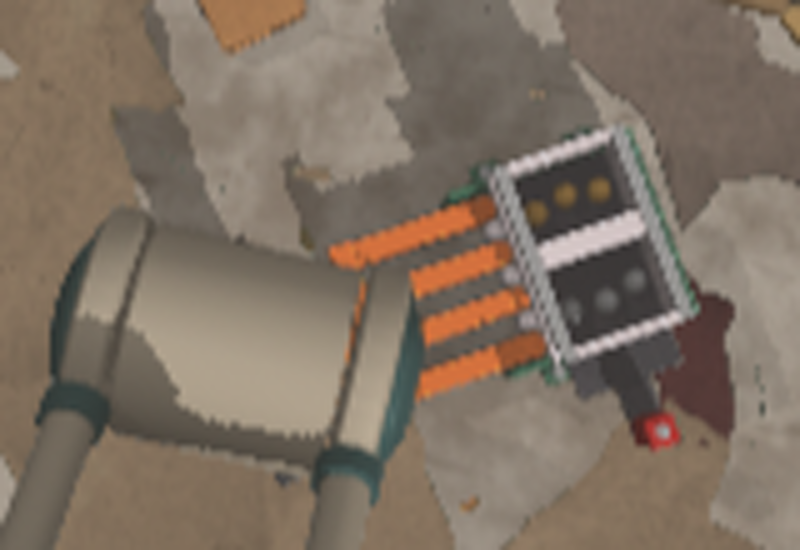

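Each fin has entered its gap, with about 9 N of drag and about 1 N of side force. I'll continue.

Request:
{"method": "apply_moves", "body": {"moves": [[[0.0036, -0.01, 0.001], 0, 1], [[0.0073, -0.02, 0.001], 0, 1], [[0.0109, -0.03, 0.001], 0, 1], [[0.0146, -0.04, 0.001], 0, 1], [[0.0182, -0.05, 0.001], 0, 1]]}}

```text
t: 7.55
eef_pos: [501.1, -73.3, 33.0]
tcp_rot: [-180.0, -0.1, 109.9]
ft_force: [-1.5, 4.9, 8.0]
opening: 21.8
```

```bash
python3 -c "from h import *;st()"
```

```text
t 7.55 box xy [ -0.5 150.4] z 33.0 yaw [-1.800e+02 -1.000e-01  1.099e+02] F box [0.3 5.1] 8.0 M [ 0.61  0.04 -0.01] op 21.822756374908035
```

Request:
{"method": "apply_moves", "body": {"moves": [[[0.0036, -0.01, 0], 0, 1], [[0.0073, -0.02, 0], 0, 1], [[0.0109, -0.03, 0], 0, 1], [[0.0137, -0.0376, 0], 0, 1], [[0.015, -0.0413, 0], 0, 1], [[0.0157, -0.0432, 0], 0, 1]]}}

```text
t: 8.3
eef_pos: [512.8, -105.6, 33.0]
tcp_rot: [-180.0, -0.1, 109.9]
ft_force: [-1.5, 5.3, 7.7]
opening: 21.5
```

```bash
python3 -c "from h import *;st()"
```

```text
t 8.3 box xy [ -0.5 116. ] z 33.0 yaw [-1.800e+02 -1.000e-01  1.099e+02] F box [0.4 5.5] 7.7 M [ 0.58 -0.01  0.03] op 21.461606015175644
```

Request:
{"method": "apply_moves", "body": {"moves": [[[0.0005, -0.0013, 0], 0, 1], [[0.001, -0.0026, 0], 0, 1], [[0.001, -0.0026, 0], 0, 1]]}}

```text
t: 8.68
eef_pos: [513.2, -106.8, 33.0]
tcp_rot: [-180.0, -0.2, 109.9]
ft_force: [-2.5, 7.4, 8.6]
opening: 21.2
```

```bash
python3 -c "from h import *;st()"
```

```text
t 8.675 box xy [ -0.5 114.8] z 33.0 yaw [-180.    -0.2  109.9] F box [0.2 7.8] 8.6 M [0.77 0.01 0.06] op 21.21991909893769
```

Request:
{"method": "apply_moves", "body": {"moves": [[[0.0005, -0.0013, 0], 0, 1], [[0.001, -0.0026, 0], 0, 1], [[0.001, -0.0026, 0], 0, 1]]}}

```text
t: 9.05
eef_pos: [513.2, -106.9, 33.0]
tcp_rot: [-180.0, -0.4, 109.9]
ft_force: [-2.4, 13.1, 10.4]
opening: 21.1
```

```bash
python3 -c "from h import *;st()"
```

```text
t 9.05 box xy [ -0.6 114.8] z 33.0 yaw [-180.    -0.4  109.9] F box [ 2.3 13.1] 10.4 M [ 1.39 -0.07  0.21] op 21.13127145179138
```

Request:
{"method": "apply_moves", "body": {"moves": [[[0.0005, -0.0013, 0], 0, 1], [[0.001, -0.0026, 0], 0, 1], [[0.0015, -0.0039, 0], 0, 1], [[0.0015, -0.0039, 0], 0, 1]]}}

```text
t: 9.55
eef_pos: [513.1, -106.9, 33.0]
tcp_rot: [-179.9, -0.7, 109.8]
ft_force: [-2.9, 20.4, 13.5]
opening: 21.7
```

```bash
python3 -c "from h import *;st()"
```

```text
t 9.55 box xy [ -0.7 114.7] z 33.0 yaw [-179.9   -0.7  109.8] F box [ 4.3 20.2] 13.5 M [2.66 0.09 0.33] op 21.667066669344813
```

It's against a hard stop: position stays at 114.7 mm while the force climbs. I'll relax the push, release and rise.

Request:
{"method": "apply_moves", "body": {"moves": [[[-0.001, 0.003, 0], 0, 1], [[-0.0018, 0.005, 0], 0, 1], [[-0.0018, 0.005, 0], 0, 0.8], [[-0.0018, 0.005, 0], 0, 0.5], [[-0.0018, 0.005, 0], 0, 0.4], [[-0.0018, 0.005, 0.03], 0, 0.4], [[-0.0018, 0.005, 0.09], 0, 0.4], [[-0.0018, 0.005, 0.17], 0, 0.4], [[-0.0018, 0.005, 0.2], 0, 0.4], [[-0.0018, 0.005, 0.2], 0, 0.4]]}}

```text
t: 10.8
eef_pos: [515.9, -110.2, 184.3]
tcp_rot: [179.8, 0.2, 109.9]
ft_force: [-0.0, 0.8, 0.0]
opening: 51.4
```

Run:
```python
from h import *
st()
c=optics.camera("wrist");cv2.imwrite("pics/w3.png",c["frame"])
```

```text
t 10.8 box xy [  0.8 110.7] z 184.3 yaw [179.8   0.2 109.9] F box [0.3 0.8] 0.0 M [-0.02  0.03  0.03] op 51.41032964146733
```

View pics/w3.png

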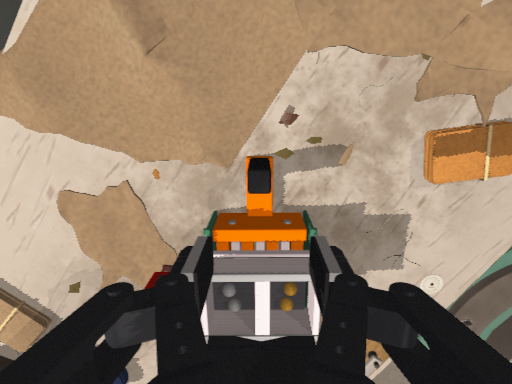

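The comb's spine is seated against the box, and the fins fill the bed. Next I'll go above the red post with the jaws along the box's x.

Request:
{"method": "apply_moves", "body": {"moves": [[[-0.0835, -0.1877, 0], 0, 0.4], [[-0.0835, -0.1877, 0], 0, 0.4], [[-0.0835, -0.1877, 0], 0, 0.4], [[-0.0835, -0.1877, 0], 0, 0.5], [[-0.0835, -0.1877, -0.04], 0, 0.5], [[-0.0835, -0.1877, -0.04], 0, 0.5]]}}

```text
t: 11.6
eef_pos: [450.2, -247.6, 149.5]
tcp_rot: [-179.8, -0.4, 110.0]
ft_force: [0.7, 0.3, -0.4]
opening: 42.5
```

Run:
```python
from h import *
st()
c=optics.camera("wrist");cv2.imwrite("pics/w4.png",c["frame"])
```

```text
t 11.6 box xy [-107.9    4.1] z 149.5 yaw [-179.8   -0.4  110. ] F box [0.8 0. ] -0.4 M [ 0.02  0.02 -0.  ] op 42.46667308527071
```

View pics/w4.png

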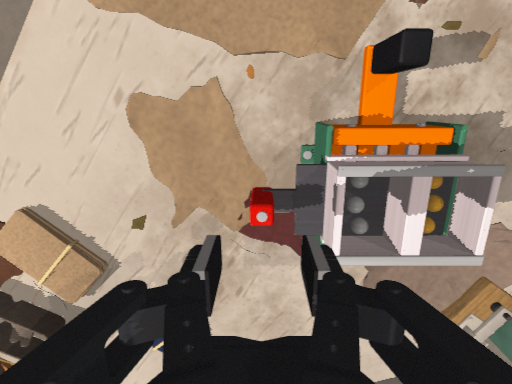

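The red post (262,210) lies on the jaw centreline. I'll use this view to check that the comb is home.

Run:
```python
import cv2
a=cv2.imread("pics/w4.png")
cv2.imwrite("pics/w4z.png",cv2.resize(a[20:180,285:485],None,fx=3.75,fy=3.75,interpolation=cv2.INTER_CUBIC))
```

```text
(no output)
```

View pics/w4z.png

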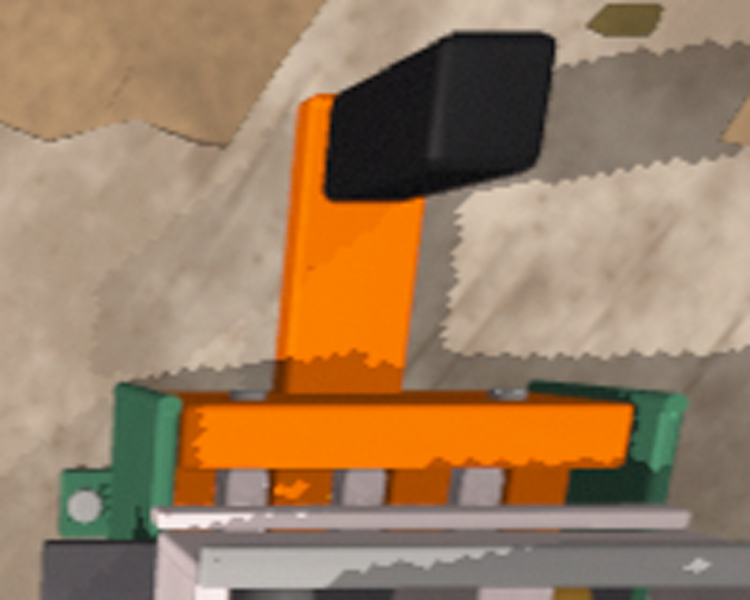

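The spine sits just inside the wall ends and tight against the fin noses, so the comb is home. I'll descend on the post.

Request:
{"method": "apply_moves", "body": {"moves": [[[0, 0, -0.03], 0, 0.5], [[0, 0, -0.08], 0, 0.5], [[0, 0, -0.112], 0, 0.5], [[0, 0, -0.112], 0, 0.5], [[0, 0, -0.112], 0, 0.5]], "force": 30}}

```text
t: 12.28
eef_pos: [453.2, -250.3, 69.8]
tcp_rot: [179.9, 0.1, 110.0]
ft_force: [0.6, -0.9, -0.9]
opening: 42.7
```

Run:
```python
from h import *
st()
c=optics.camera("wrist");cv2.imwrite("pics/w5.png",c["frame"])
```

```text
t 12.275 box xy [-106.     0.5] z 69.8 yaw [1.799e+02 1.000e-01 1.100e+02] F box [ 0.2 -1. ] -0.9 M [-0.03  0.03 -0.03] op 42.72932822743155
```

View pics/w5.png

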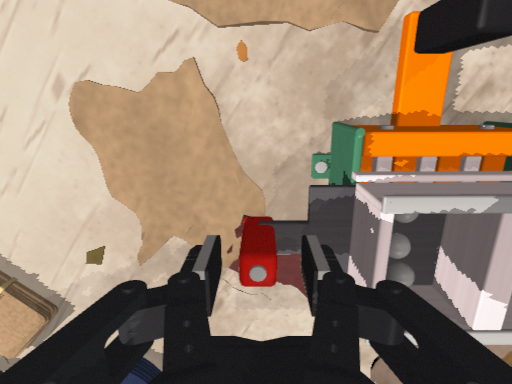

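The post is between the pads and the right-hand finger clears the hopper. I'll close.

Request:
{"method": "apply_moves", "body": {"moves": [[[0, 0, 0], 0, 0.75], [[0, 0, 0], 0, 0.9], [[0, 0, 0], 0, 1], [[0, 0, 0], 0, 1], [[0, 0, 0], 0, 1]], "force": 30}}

```text
t: 12.95
eef_pos: [452.6, -250.4, 69.7]
tcp_rot: [179.9, 0.1, 110.0]
ft_force: [-0.3, 1.0, 6.0]
opening: 17.0
```

```bash
python3 -c "from h import *;st()"
```

```text
t 12.95 box xy [-106.6    0.6] z 69.7 yaw [1.799e+02 1.000e-01 1.100e+02] F box [0. 1.] 6.0 M [0.07 0.12 0.06] op 17.003143130201583
```

Gripped (17 mm). A short push shut will find the zero stop.

Request:
{"method": "apply_moves", "body": {"moves": [[[0.0025, 0.0009, 0], 0, 1], [[0.005, 0.0018, 0], 0, 1], [[0.005, 0.0018, 0], 0, 1], [[0.005, 0.0018, 0], 0, 1]]}}

```text
t: 13.45
eef_pos: [454.3, -249.7, 69.7]
tcp_rot: [-179.8, 0.1, 110.0]
ft_force: [-6.6, -2.4, 8.7]
opening: 17.4
```

```bash
python3 -c "from h import *;st()"
```

```text
t 13.45 box xy [-104.8    0.6] z 69.7 yaw [-1.798e+02  1.000e-01  1.100e+02] F box [-7.1  0. ] 8.7 M [-0.33  0.77  0.05] op 17.362556385222472
```

Shut stop found at box x = -104.8. Now I'll pull to about 48–49 mm.

Request:
{"method": "apply_moves", "body": {"moves": [[[-0.01, -0.0036, 0], 0, 1], [[-0.02, -0.0073, 0], 0, 1], [[-0.03, -0.0109, 0], 0, 1], [[-0.04, -0.0146, 0], 0, 1], [[-0.05, -0.0182, 0], 0, 1], [[-0.058, -0.0211, 0], 0, 1], [[-0.0633, -0.023, 0], 0, 1], [[-0.0633, -0.023, 0], 0, 1]]}}

```text
t: 14.45
eef_pos: [408.8, -266.5, 69.7]
tcp_rot: [179.9, 0.1, 110.0]
ft_force: [-1.2, -0.9, 6.2]
opening: 17.5
```

Run:
```python
from h import *
st()
c=optics.camera("wrist");cv2.imwrite("pics/w6.png",c["frame"])
c=optics.camera("top");cv2.imwrite("pics/t6.png",cv2.resize(c["frame"][150:260,180:340],None,fx=5,fy=5,interpolation=cv2.INTER_CUBIC))
```

```text
t 14.45 box xy [-153.3    0.4] z 69.7 yaw [1.799e+02 1.000e-01 1.100e+02] F box [-1.4 -0.4] 6.2 M [-0.    0.09  0.1 ] op 17.500158770583866
```

View pics/w6.png

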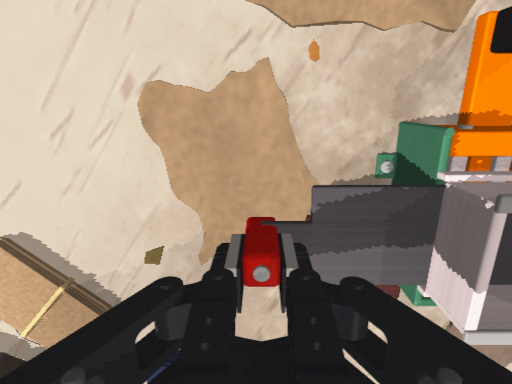

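View pics/t6.png

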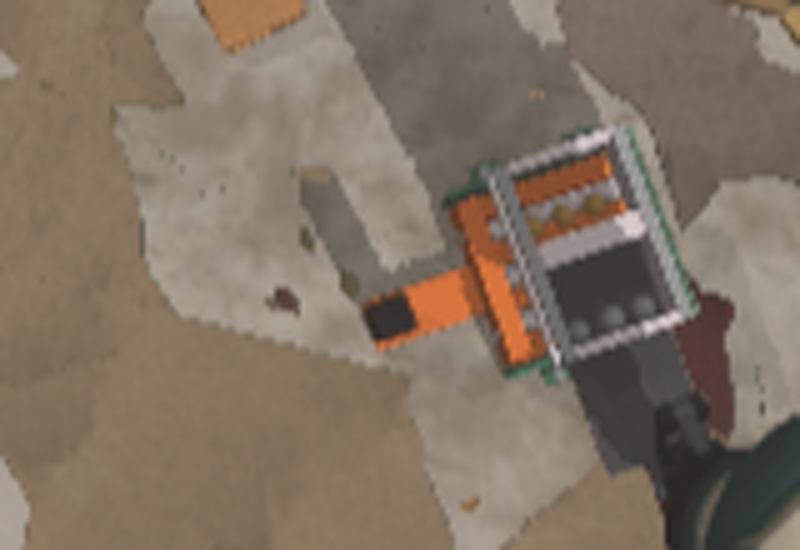

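The gate is at about 48.5 mm. The three brass balls are down on the orange and aluminium bed, at zoomed (540,225), (565,215) and (597,205). The three steel balls are still in the near cell, at (580,328), (612,315) and (645,303). I'll close the gate.

Request:
{"method": "apply_moves", "body": {"moves": [[[0, 0, 0], 0, 1], [[0.01, 0.0036, 0], 0, 1], [[0.02, 0.0073, 0], 0, 1], [[0.03, 0.0109, 0], 0, 1], [[0.04, 0.0146, 0], 0, 1], [[0.05, 0.0182, 0], 0, 1], [[0.058, 0.0211, 0], 0, 1], [[0.0633, 0.023, 0], 0, 1], [[0.065, 0.0237, 0], 0, 1], [[0.065, 0.0237, 0], 0, 1]]}}

```text
t: 15.8
eef_pos: [454.3, -249.7, 69.7]
tcp_rot: [-179.7, 0.1, 110.1]
ft_force: [-10.4, -5.2, 9.9]
opening: 17.4
```

```bash
python3 -c "from h import *;st('t7')"
```

```text
t 15.8 box xy [-104.8    0.7] z 69.7 yaw [-1.797e+02  1.000e-01  1.101e+02] F box [-11.6  -1.3] 9.9 M [-0.63  1.21 -0.02] op 17.4074254177657
```

View pics/t7.png

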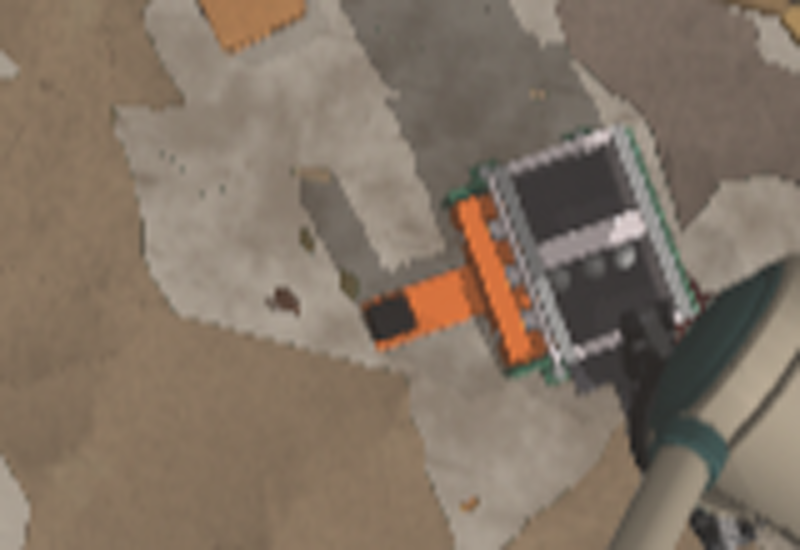

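The gate is shut against its stop (-104.8), the far cell is empty and the steel balls are still held. I'll relax, release, lift and look.

Request:
{"method": "apply_moves", "body": {"moves": [[[-0.0025, -0.0009, 0], 0, 1], [[-0.003, -0.0011, 0], 0, 0.8], [[-0.003, -0.0011, 0], 0, 0.6], [[-0.003, -0.0011, 0], 0, 0.5], [[-0.003, -0.0011, 0], 0, 0.5], [[-0.003, -0.0011, 0.04], 0, 0.5], [[-0.003, -0.0011, 0.11], 0, 0.5], [[-0.003, -0.0011, 0.17], 0, 0.5], [[0.04, -0.0011, 0.2], 0, 0.5], [[0.08, -0.0011, 0.22], 0, 0.5], [[0.08, -0.0011, 0.22], 0, 0.5], [[0.08, -0.0011, 0.22], 0, 0.5]]}}

```text
t: 17.35
eef_pos: [515.9, -248.4, 232.5]
tcp_rot: [-179.9, -0.1, 110.0]
ft_force: [-0.4, -0.3, 0.2]
opening: 42.7
```

Run:
```python
from h import *
st()
c=optics.camera("wrist");cv2.imwrite("pics/w8.png",c["frame"]);np.savez("w8.npz",**{k:c[k] for k in("intrinsics","extrinsics")})
c=optics.camera("top");cv2.imwrite("pics/t8.png",c["frame"])
```

```text
t 17.35 box xy [-46.5 -19.2] z 232.5 yaw [-1.799e+02 -1.000e-01  1.100e+02] F box [-0.5 -0.2] 0.2 M [ 0.07  0.04 -0.02] op 42.72915910396403
```

View pics/w8.png

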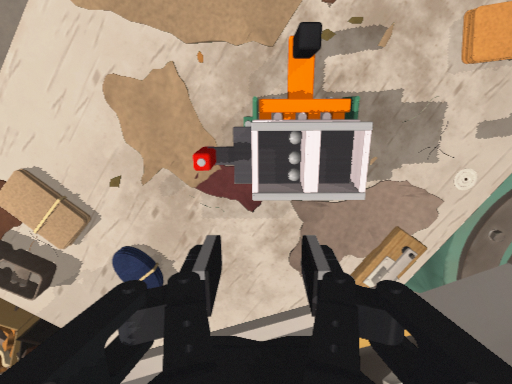

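View pics/t8.png

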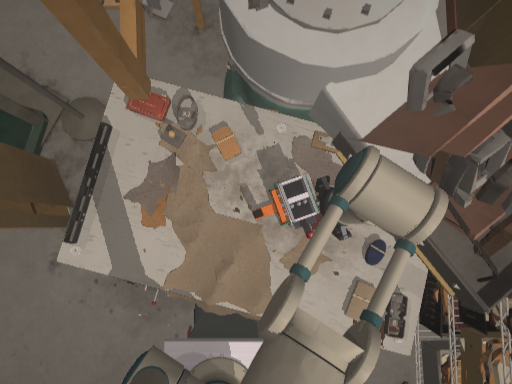

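Run:
```python
import cv2
a=cv2.imread("pics/w8.png")
cv2.imwrite("pics/w8z.png",cv2.resize(a[10:210,185:385],None,fx=3,fy=3,interpolation=cv2.INTER_CUBIC))
```

```text
(no output)
```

View pics/w8z.png

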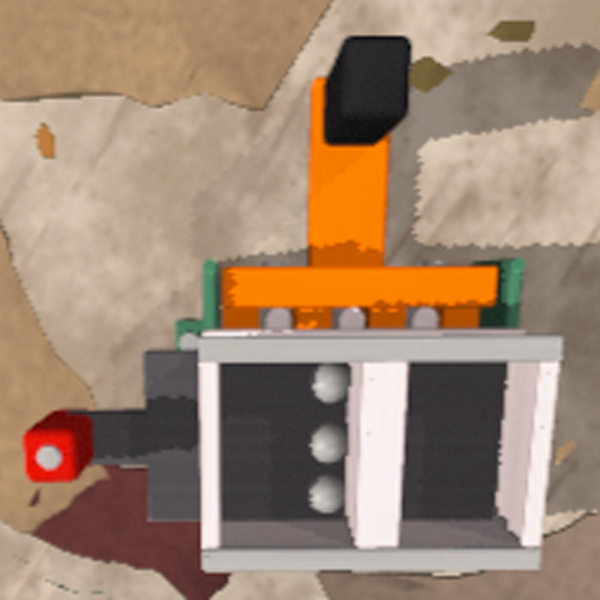

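Run:
```python
from h import *
c=np.load("w8.npz");f=lambda U,V,z:ray(c,185+(U+.5)/3-.5,10+(V+.5)/3-.5,z)[:2]
t,a,r=fit([(-56,38),(56,38),(56,-38),(-56,-38)],[f(199,338,98),f(562,337,98),f(540,569,98),f(202,570,98)])
th=np.radians(a);R=np.array([[np.cos(th),-np.sin(th)],[np.sin(th),np.cos(th)]])
print(t,a,"post",(f(50,457,95)-t)@R,"spine back/front",[((f(*p,50)-t)@R).round(1).tolist() for p in((222,267),(499,266),(222,306),(499,306))])
s=fit([(-49,-56),(49,-56),(49,-70),(-49,-70)],[f(222,267,50),f(499,266,50),f(499,306,50),f(222,306,50)])
print("comb in box",(s[0]-t)@R,s[1]-a)
```

```text
[ 552.79870313 -214.55020924] 20.27469581319061 post [-104.2302082     0.24455417] spine back/front [[-48.9, 58.8], [48.3, 58.6], [-49.0, 45.6], [49.4, 45.1]]
comb in box [  0.13165982 115.03932184] -0.14206491120227227
```

The camera check puts the comb at box (0.1, 115.0) with -0.1° yaw, and the gate post at -104.2, which means shut. I'll hand in.

```bash
python3 -c "
from bench import ticket
print(ticket.finish_job())"
```

```text
the job is handed in; nothing more can be done
None
```

The job is done and handed in at about 17.5 s of the 51 s allowed. I slid the comb home and left it there, then pulled the gate to about 48.5 mm. The three brass balls dropped onto the bed, and I pushed the gate shut again.

**Comb:** It stopped hard at about 114.7 mm, where the push rose to about 20 N without further movement. The last camera fit put it at box x 0.1, y 115.0 mm, turned -0.1° (target 0, 115).

**Gate:** It was pressed back to the same stop I found before pulling (box x -104.8 by the arm). The camera put the post at -104.2, within its 2 mm error.

**Balls:** With the gate pulled, the top view showed three brass balls on the bed. After it was shut, the far cell was empty and all three steel balls were still in the near cell. I could not see the brass balls on the bed once the gate covered them.

**Bystanders:** The arm went nowhere near the paper weight or the blanks. They look unmoved in the pictures, but I did not measure them.

**Checks that disagreed:** Before insertion, the top camera and the wrist-camera fit differed by about 2 mm on the comb's sideways position. I went in midway, with only small side force until the final press (about 4 N).

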